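# Unstack the demo kit onto its charging pads

## Robot

A 6-joint arm with a two-finger parallel gripper is mounted at the origin on the work surface. World frame = base frame: x ahead of the robot, y to its left, z up, the work surface at z = 0. Lengths are in m, angles in rad, forces in N, time in s.
With the tool pointing down it reaches from about 0.4 to 0.925 m from the base axis. Payload 3.4 kg.
Tool frame: the origin (TCP) lies midway between the tips of the shut fingers; the grasp point (between the pads) lies 19 mm behind it; z points along the fingers, y is the line along which they close (so a half turn about z gives the same grasp; the last joint's range is limited). The gripper opens to 85 mm and grips with 20 to 120 N. Pads are 22 mm wide; open, the fingers measure 114 mm over their backs; the gripper's body (76 mm by 85 mm) begins 54 mm behind the grasp point. The pads swing forward as they close: fully open they stand 13 mm farther back than shut.
Start: joints at [-1.393, 0.307, 1.506, -0, 1.328, -0.073], TCP at [0.143, -0.557, 0.231] pointing down, gripper open.
Joint ranges: [-3.12, 3.12], [-1.05, 2.28], [0.14, 2.33], [-1.42, 4.57], [0.1, 2.73], [-2.68, 2.68]. Speed limits (rad/s): [2.57, 2.57, 3.14, 3.14, 3.14, 3.14].

## Interface

Orientations are given as a rotation vector (axis times angle).
In Python, from workcell import robot gives the robot as it stands. The module is installed in compiled form; this text tells all that it offers.
- The arm moves only by the tool apply_moves, never from a script. Its argument "steps" is a list of rows, each a list of 2 entries, a list of its own where there are three numbers: the shift along the world's x, y, z in m, then the turn, a rotation vector about the world's x, y, z in rad. A call has 1 to 12 rows; each row is the pose to reach, as a shift and turn from the pose commanded when the call began; what a row does not reach only later rows make up. A row lasts 1/8 s, in which the tool goes at most 62.5 mm and 10.7 degrees, less where a joint would pass 70% of its speed; a pose out of reach is approached as far as the arm can. A call with a gripper value outside its range is refused whole. "fingers" is the finger opening in m, from 0 to 0.0854, set as the call begins (left out, the last holds). The fingers move at their own pace and stop on an object; "force" is the grip in N (left out, the last holds). Time passes only in rows, so rows that repeat a pose let the fingers close. It gives the time, the measured TCP pose, the force, the opening and the grip force at its end, in the units of the state.
- robot.read_state(): the state, without advancing time (a new reading comes with each control period).
- robot.read_camera(name): name is "scene" or "top" or "wrist"; returns a dict with "color" (480x640x3 uint8, blue, green, red), "mtx" (3x3 intrinsics, pixels), "rvec" (rotation vector, rad) and "tvec" (3), from world to camera coordinates, as OpenCV has them; the wrist camera has in their place "hand_eye" (4x4, takes a point from camera to tool coordinates, whose origin is the TCP and whose axes are the flange's). Camera axes: x right, y down, z forward; pixel columns grow to the right and rows downward; lengths in m; the calibration is good to about 2 mm. A picture is of the moment at which its call begins: read the wrist's pose just before it. There is no depth.
- robot.hand_in(): hands the job in; it is judged then, once.
The state is a dict: "time_s": time; "joint_positions": joint angles; "dq": joint speeds; "tau": joint torques, N m; "position": TCP position; "eef_rot": TCP orientation; "contact_force": force on the tool from outside, world axes, zero at the start; "ft_torque": the same for the moment, N m; "gripper_width": opening from 0.0 (shut) to 1.0 (fully open); "gripper_force": force on a finger pad.
Only numpy, scipy, OpenCV 4.12 (cv2) and the standard library are available. Lean on these libraries where they do the work, as an engineer would, in place of code of your own. Each camera call takes 0.05 s, during which the arm holds its last target. There are 200 camera calls.

## Task

The fruit-keyboard demo is over: take the pile of wireless gadgets apart from the top down, one at a time, and lay each straight on its own charging pad, the one of its shape and size, flat on the floor of the pad within the rim. Do not drop or tip any of them, and leave the apple and the banana where they are.

Things in the scene. Friction and masses are not known exactly. Their poses are not given: they have to be found in the camera images.
- mic_mid (a point): clip-on wireless microphone, a black rounded box 44 (its x) by 28 (its y) by 22 mm high with a round silver grille on top; at the start the top thing of the stack. Point at its centre, 11 mm above its underside; z up, x along the 44 mm length
- speaker_mid (a point): small round wireless loudspeaker, an upright grey cylinder 48 mm in diameter and 40 mm high with a pale metal top; second from the top of the stack. Point at its centre, 20 mm above its underside; z up
- controller_mid (a point): touch controller box, white plastic, 86 (its x) by 54 (its y) by 28 mm high, brass clip contacts along both long edges of its flat top; third in the stack. Point at its centre, 14 mm above its underside; z up, x along the 86 mm length
- battery_mid (a point): battery pack, a dark grey metal rounded slab 124 (its x) by 62 (its y) by 30 mm high; bottom of the stack, lying on the table. Point at its centre, 15 mm above its underside; z up, x along the 124 mm length
- pad_mic: the microphone's charging pad: the smallest black oblong tray-like pad with a grey floor, 68 by 52 mm outside, recess 58 (its x) by 42 mm (its y); its raised rim is 5 mm wide all round and its top is 10 mm above the table; the floor inside is 5 mm above the table, i.e. the rim stands 5 mm above the floor. Origin at the centre of its underside, on the table; z up. Fixed to the table; a small power socket sticks out at its +x side
- pad_speaker: the loudspeaker's charging pad: the round black pad with a grey floor, 72 mm outside, round recess 62 mm across; its raised rim is 5 mm wide all round and its top is 10 mm above the table; the floor inside is 5 mm above the table, i.e. the rim stands 5 mm above the floor. Origin at the centre of its underside, on the table; z up. Fixed to the table; a small power socket sticks out at its +x side
- pad_controller: the controller box's charging pad: the middle-sized black oblong tray-like pad with a grey floor, 110 by 78 mm outside, recess 100 (its x) by 68 mm (its y); its raised rim is 5 mm wide all round and its top is 10 mm above the table; the floor inside is 5 mm above the table, i.e. the rim stands 5 mm above the floor. Origin at the centre of its underside, on the table; z up. Fixed to the table; a small power socket sticks out at its +x side
- pad_battery: the battery pack's charging pad: the largest black oblong tray-like pad with a grey floor, 148 by 86 mm outside, recess 138 (its x) by 76 mm (its y); its raised rim is 5 mm wide all round and its top is 10 mm above the table; the floor inside is 5 mm above the table, i.e. the rim stands 5 mm above the floor. Origin at the centre of its underside, on the table; z up. Fixed to the table; a small power socket sticks out at its +x side
- apple_mid (a point): a red apple standing among the pads, 64 mm across and 60 mm high (its stem to 72 mm), loose. Point at its centre, 30 mm above its underside
- banana_mid (a point): a yellow banana lying on its side on the table, about 165 mm long (along its x) and 34 mm high, loose. Point at its middle, 17 mm above the table
Not all that is in view belongs to the job. What is shaped like the pad_battery but blue is not meant.

How it is judged:
By the outcome, as a careful person would: the job done as asked, in the order asked, and still so for the second after the job is handed in, with the robot touching nothing.
It also fails if it takes over 120 s, if anything falls off the work surface, if the arm or the gripper's body presses on something with over 40 N, if the wrist force passes 120 N, or if a joint passes its speed limit or range.

## Working session

There is one attempt and no reset: what is moved stays moved. The work goes in short steps, Python scripts to look and compute and a tool call to move; the robot and the scene stay as the last step left them, time stands still between calls to the robot, and variables do not carry over. Pictures are saved under pics/ and viewed, at most 14 in all, crops included, and the job is handed in when it is done.

Besides the shell and the picture viewer there is one more tool, called as a command line: name --argument value ..., lists and objects as JSON in quotes. apply_moves: Moves the arm, as the interface text tells. Its arguments: {"type":"object","properties":{"steps":{"type":"array"},"fingers":{"type":"number"},"force":{"type":"number"}},"required":["steps"]}

```bash
mkdir -p pics && cat > h.py <<'E'
import numpy as np, cv2
from workcell import robot
def cam(n,f):
    s=robot.read_state(); c=robot.read_camera(n); cv2.imwrite('pics/'+f,c['color'])
    if n=='wrist':
        T=np.eye(4); T[:3,:3]=cv2.Rodrigues(np.array(s['eef_rot'],float))[0]; T[:3,3]=s['position']
        W=np.linalg.inv(T@np.array(c['hand_eye'])); R,t=W[:3,:3],W[:3,3]
    else: R=cv2.Rodrigues(np.array(c['rvec'],float))[0]; t=np.array(c['tvec'],float).ravel()
    np.savez('pics/'+f+'.npz',K=c['mtx'],R=R,t=t); return c['color']
def P(f,uv,z):
    d=np.load('pics/'+f+'.npz'); R,t=d['R'],d['t']; C=-R.T@t
    out=[]
    for u,v in uv:
        r=R.T@np.linalg.solve(d['K'],[u,v,1]); out.append(C+r*(z-C[2])/r[2])
    return np.round(out,4)
def proj(f,p):
    d=np.load('pics/'+f+'.npz'); return cv2.projectPoints(np.array(p,float).reshape(-1,1,3),cv2.Rodrigues(d['R'])[0],d['t'],d['K'],None)[0].reshape(-1,2)
E
python3 - <<'E'
from h import *
print(robot.read_state())
cam('top','top0.png');cam('scene','sc0.png')
E
```

```text
{'time_s': 0.0, 'joint_positions': array([-1.39250284e+00,  3.07564984e-01,  1.50769996e+00,  1.12091700e-06,
        1.32837017e+00, -7.35073106e-02]), 'dq': array([-0.00172528,  0.00021638,  0.00099818,  0.00105379, -0.00274956,
       -0.00131282]), 'tau': array([-3.06772439e-03, -4.57564294e+01, -2.51918453e+01, -7.43164637e-04,
        1.34084668e-02,  7.40125103e-06]), 'position': array([ 0.14310788, -0.55618093,  0.23037559]), 'eef_rot': array([-3.11470345e+00, -3.94227135e-01,  1.66201247e-04]), 'contact_force': array([0.40694333, 0.07967906, 0.02161951]), 'ft_torque': array([-0.03903529, -0.01274995,  0.0028094 ]), 'gripper_force': 0.0, 'gripper_width': 1.0033091779607626}
```

View pics/top0.png

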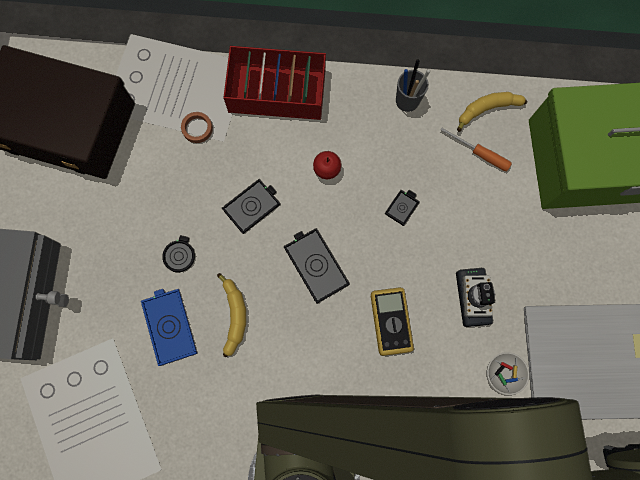

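View pics/sc0.png

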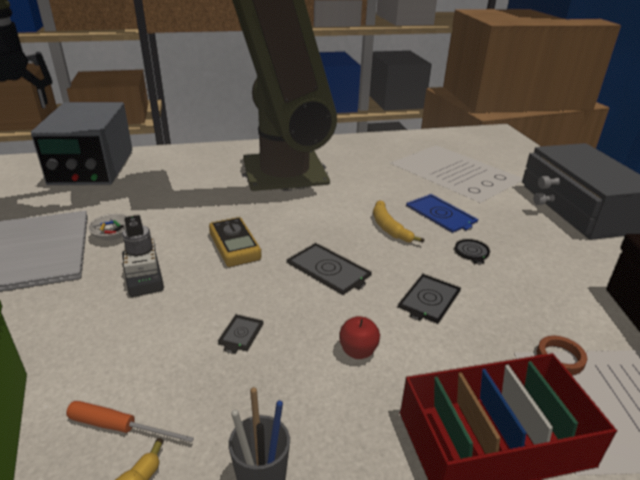

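The top view shows the stack at (476,297), and the pads for the battery (316,265), controller (251,206), speaker (179,254) and mic (402,207). The apple is at (327,165) and the banana at (233,315). I'll enlarge both areas to read the corners.

```bash
python3 - <<'E'
from h import *
im=cv2.imread('pics/top0.png')
cv2.imwrite('pics/c1.png',cv2.resize(im[165:315,160:360],None,fx=4,fy=4,interpolation=cv2.INTER_CUBIC))
cv2.imwrite('pics/c2.png',cv2.resize(im[180:330,375:505],None,fx=4,fy=4,interpolation=cv2.INTER_CUBIC))
E
```

```text
(no output)
```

View pics/c1.png

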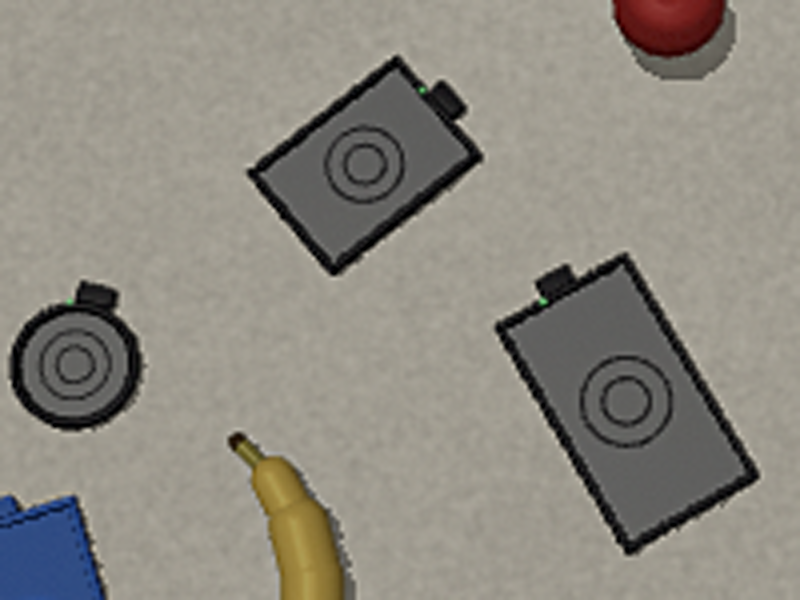

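View pics/c2.png

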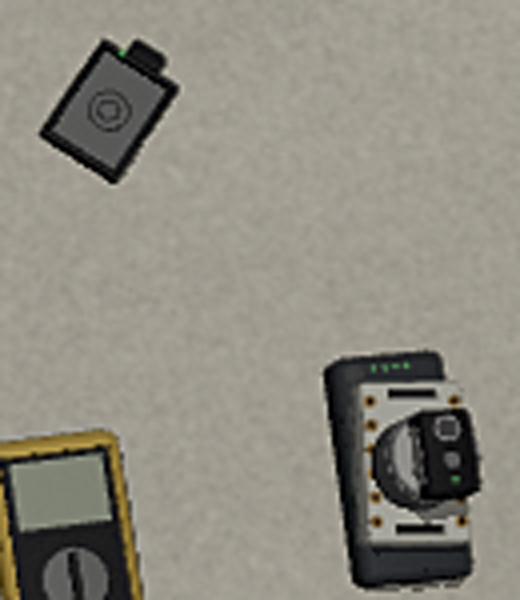

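```bash
cat >> h.py <<'E'
def rect(pts):  # 4 xy points in order -> centre, long-axis angle, sizes
    (c,s,a)=cv2.minAreaRect(np.array(pts,np.float32)[:,:2]*1000)
    if s[0]<s[1]: s=(s[1],s[0]); a+=90
    return np.round(np.mean(np.array(pts)[:,:2],0),4),round((a+90)%180-90,1),np.round(s,0)
E
python3 - <<'E'
from h import *
f='top0.png'
def g(name,pts,o,z):
    w=P(f,[((u+.5)/4-.5+o[0],(v+.5)/4-.5+o[1]) for u,v in pts],z)
    print(name, rect(w) if len(w)>2 else w[:,:2])
a=(160,165);b=(375,180)
g('padC',[(398,57),(482,157),(335,274),(249,172)],a,.01)
g('padB',[(627,254),(758,477),(630,553),(497,326)],a,.01)
g('padS',[(76,366)],a,.005)
g('padM',[(105,40),(179,88),(113,184),(40,133)],b,.01)
g('sockets',[(448,100),(556,283),(97,294)],a,.005); g('socM',[(146,57)],b,.005)
g('bat',[(326,362),(440,350),(472,578),(355,588)],b,.03)
g('con',[(362,383),(462,378),(468,540),(362,547)],b,.058)
g('mic',[(418,412),(468,407),(478,495),(422,500)],b,.12)
g('spk',[(420,462)],b,.098)
print(P(f,[(327,162)],.03),P(f,[(222,275),(228,352),(235,315)],.017))
E
```

```text
padC (array([0.5778, 0.1681]), -45.8, array([107.,  77.]))
padB (array([0.4546, 0.0099]), 35.0, array([147.,  83.]))
padS [[0.4501 0.3174]]
padM (array([ 0.6022, -0.1716]), -30.2, array([68., 50.]))
sockets (array([0.5441, 0.1643]), -55.1, array([225., 124.]))
socM [[ 0.6373 -0.1914]]
bat (array([ 0.4095, -0.335 ]), 9.3, array([124.,  63.]))
con (array([ 0.4096, -0.3357]), 3.3, array([91., 56.]))
mic (array([ 0.4055, -0.3357]), 7.6, array([46., 28.]))
spk [[ 0.4034 -0.3285]]
[[0.6885 0.0055 0.03  ]] [[0.4139 0.2143 0.017 ]
 [0.2496 0.1824 0.017 ]
 [0.3292 0.1763 0.017 ]]
```

apply_moves --steps '[[[0.03,0.025,0.01],[0,0,-0.01]],[[0.07,0.06,0.03],[0,0,-0.03]],[[0.115,0.098,0.045],[0,0,-0.05]],[[0.16,0.135,0.055],[0,0,-0.08]],[[0.205,0.172,0.065],[0,0,-0.1]],[[0.245,0.205,0.07],[0,0,-0.12]],[[0.262,0.22,0.07],[0,0,-0.12]],[[0.262,0.22,0.07],[0,0,-0.12]],[[0.262,0.22,0.07],[0,0,-0.12]]]' --fingers 0.085

```text
time_s: 1.23
position: [0.4046, -0.3371, 0.3009]
eef_rot: [-3.135, -0.207, 0.002]
contact_force: [0.3, -1.1, 0.2]
gripper_width: 0.997
gripper_force: 0.0
```

```bash
python3 - <<'E'
from h import *
s=robot.read_state();print(s['position'],s['joint_positions'],s['eef_rot'])
cam('wrist','w1.png')
E
```

```text
[ 0.40458669 -0.33706634  0.30088617] [-7.74330403e-01  1.92010249e-01  1.48992902e+00 -7.12683481e-04
  1.46064162e+00  6.64698362e-01] [-3.13450533e+00 -2.06936260e-01  1.86438057e-03]
```

View pics/w1.png

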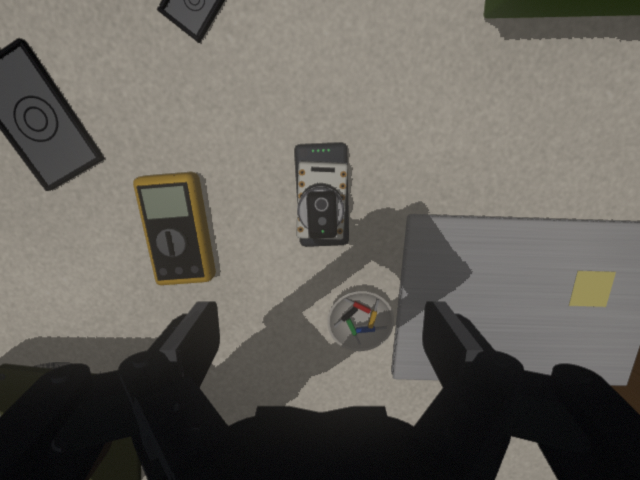

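The wrist view shows the stack at about (322,195), and all four layers are nearly aligned with the tool. I'll take an enlarged crop to get the edges.

```bash
python3 - <<'E'
from h import *
im=cv2.imread('pics/w1.png')
cv2.imwrite('pics/c3.png',cv2.resize(im[135:255,280:365],None,fx=5,fy=5,interpolation=cv2.INTER_CUBIC))
E
```

```text
(no output)
```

View pics/c3.png

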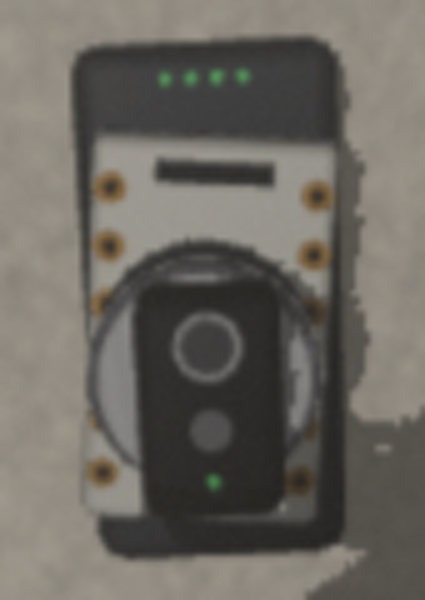

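```bash
python3 - <<'E'
from h import *
f='w1.png'
def ang(w):
    a=w[0]-w[3]+w[1]-w[2]; b=w[0]-w[1]+w[3]-w[2]; return np.round(np.degrees([np.arctan2(a[1],a[0]),np.arctan2(b[1],b[0])-np.pi/2]),1)
for n,p,z in [('mic',[(133,285),(278,280),(287,512),(145,515)],.12),('con',[(97,133),(330,145),(318,522),(82,512)],.058),('bat',[(75,50),(335,42),(342,545),(100,552)],.03)]:
    w=P(f,[((u+.5)/5-.5+280,(v+.5)/5-.5+135) for u,v in p],z)
    print(n,rect(w),ang(w))
print(P(f,[((205+.5)/5-.5+280,(358+.5)/5-.5+135)],.098))
print(ang(P('top0.png',[(c[0]/4+160,c[1]/4+165) for c in [(398,57),(482,157),(335,274),(249,172)]],.01)))
print(ang(P('top0.png',[(c[0]/4+160,c[1]/4+165) for c in [(497,326),(627,254),(758,477),(630,553)]],.01)))
print(ang(P('top0.png',[(c[0]/4+375,c[1]/4+180) for c in [(105,40),(179,88),(113,184),(40,133)]],.01)))
E
```

```text
mic (array([ 0.4092, -0.3382]), 9.8, array([45., 27.])) [10.1  9.1]
con (array([ 0.4114, -0.3372]), 5.0, array([85., 54.])) [5.4 4.8]
bat (array([ 0.4133, -0.3385]), 9.3, array([120.,  60.])) [9.4 9.2]
[[ 0.4132 -0.3366  0.098 ]]
[-45.6 -45.4]
[34.7 34.9]
[-30.2 -30.7]
```

apply_moves --steps '[[[0.002,-0.001,-0.03],[0,0,0.02]],[[0.004,-0.002,-0.075],[0,0,0.035]],[[0.004,-0.002,-0.12],[0,0,0.035]],[[0.004,-0.002,-0.16],[0,0,0.035]],[[0.004,-0.002,-0.185],[0,0,0.035]],[[0.004,-0.002,-0.195],[0,0,0.035]],[[0.004,-0.002,-0.196],[0,0,0.035]],[[0.004,-0.002,-0.196],[0,0,0.035]]]' --fingers 0.055

```text
time_s: 2.28
position: [0.4097, -0.3398, 0.1063]
eef_rot: [3.129, 0.261, 0.002]
contact_force: [-0.1, 0.2, -0.1]
gripper_width: 0.645
gripper_force: 0.0
```

apply_moves --steps '[[[0,0,0],[0,0,0]],[[0,0,0],[0,0,0]],[[0,0,0],[0,0,0]],[[0,0,0],[0,0,0]],[[0,0,0],[0,0,0]]]' --fingers 0.02 --force 25

```text
time_s: 2.9
position: [0.4099, -0.3394, 0.1064]
eef_rot: [3.129, 0.262, 0.002]
contact_force: [-0.7, 0.6, 6.3]
gripper_width: 0.322
gripper_force: 25.5
```

apply_moves --steps '[[[0,0,0.01],[0,0,0]],[[0,0,0.03],[0,0,0]],[[0,0,0.06],[0,0,0]],[[0.015,0.015,0.1],[0,0,-0.06]],[[0.05,0.045,0.135],[0,0,-0.17]],[[0.09,0.08,0.16],[0,0,-0.32]],[[0.13,0.115,0.175],[0,0,-0.47]],[[0.165,0.145,0.175],[0,0,-0.6]],[[0.187,0.163,0.175],[0,0,-0.68]],[[0.192,0.168,0.175],[0,0,-0.7]],[[0.192,0.168,0.175],[0,0,-0.7]]]'

```text
time_s: 4.28
position: [0.6007, -0.1708, 0.2801]
eef_rot: [3.031, -0.825, -0.002]
contact_force: [0.0, -0.1, -1.1]
gripper_width: 0.319
gripper_force: 24.8
```

```bash
cat >> h.py <<'E'
def yaw():
    R=cv2.Rodrigues(np.array(robot.read_state()['eef_rot'],float))[0]; return round(float(np.degrees(np.arctan2(R[1,0],R[0,0]))),2)
def pad(f,xy,half,z=.01):
    """dark pad blob near xy: centre, angle, size"""
    im=cam('wrist',f); g=cv2.cvtColor(im,cv2.COLOR_BGR2GRAY)
    u,v=proj(f,[[*xy,z]])[0]; q=proj(f,[[xy[0]+half,xy[1],z]])[0]; r=int(np.hypot(q[0]-u,q[1]-v))
    m=(g<115).astype(np.uint8)*255; k=np.zeros_like(m); cv2.circle(k,(int(u),int(v)),r,255,-1); m&=k
    n=max(3,int(r*.35)); m=cv2.morphologyEx(m,cv2.MORPH_CLOSE,np.ones((5,5))); m=cv2.morphologyEx(m,cv2.MORPH_OPEN,cv2.getStructuringElement(cv2.MORPH_ELLIPSE,(n,n)))
    c=max(cv2.findContours(m,0,2)[0],key=cv2.contourArea)[:,0]
    w=P(f,c,z)[:,:2].astype(np.float32)*1000; (ce,s,a)=cv2.minAreaRect(w)
    if s[0]<s[1]: s=s[::-1];a+=90
    cv2.drawContours(im,[c],-1,(0,0,255),1); cv2.imwrite('pics/d_'+f,im)
    s_=robot.read_state(); print('pad',np.round(ce,1),round((a+90)%180-90,1),np.round(s,1),'tcp',np.round(s_['position'],4),yaw(),'w',round(s_['gripper_width']*85.4,1),'uv',u,v)
E
python3 - <<'E'
from h import *
pad('w2.png',(.602,-.1715),.05)
E
```

```text
pad [ 603.2 -185.2] -30.5 [78.6 74. ] tcp [ 0.6003 -0.1713  0.2801] -30.51 w 27.4 uv 319.5471759466226 202.58647520416662
```

View pics/d_w2.png

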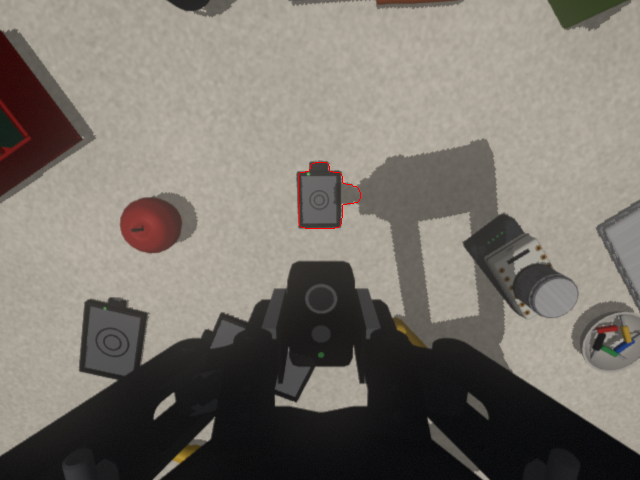

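```bash
python3 - <<'E'
from h import *
f='w2.png'
print(rect(P(f,[(298,171),(342,171),(342,228),(298,228)],.01)))
for z in (.290,.296): print(P(f,[(289,264),(354,264),(349,365),(293,365)],z), rect(P(f,[(289,264),(354,264),(350,365),(292,365)],z)))
E
```

```text
(array([ 0.6042, -0.1734]), -30.6, array([68., 54.]))
[[ 0.6274 -0.1727  0.29  ]
 [ 0.614  -0.1954  0.29  ]
 [ 0.5735 -0.1704  0.29  ]
 [ 0.5861 -0.149   0.29  ]] (array([ 0.6002, -0.1719]), -30.6, array([48., 26.]))
[[ 0.629  -0.1743  0.296 ]
 [ 0.6162 -0.196   0.296 ]
 [ 0.5775 -0.1721  0.296 ]
 [ 0.5895 -0.1517  0.296 ]] (array([ 0.603 , -0.1735]), -30.5, array([46., 25.]))
```

apply_moves --steps '[[[0.001,0,-0.02],[0,0,0]],[[0.003,-0.0015,-0.06],[0,0,0]],[[0.003,-0.0015,-0.105],[0,0,0]],[[0.003,-0.0015,-0.15],[0,0,0]],[[0.003,-0.0015,-0.195],[0,0,0]],[[0.003,-0.0015,-0.23],[0,0,0]],[[0.003,-0.0015,-0.252],[0,0,0]],[[0.003,-0.0015,-0.262],[0,0,0]],[[0.003,-0.0015,-0.264],[0,0,0]],[[0.003,-0.0015,-0.264],[0,0,0]]]'

```text
time_s: 5.58
position: [0.6048, -0.173, 0.0173]
eef_rot: [3.03, -0.828, 0.003]
contact_force: [0.2, -0.5, 0.0]
gripper_width: 0.321
gripper_force: 24.8
```

apply_moves --steps '[[[0,0,-0.001],[0,0,0]],[[0,0,-0.002],[0,0,0]],[[0,0,-0.0025],[0,0,0]],[[0,0,-0.003],[0,0,0]],[[0,0,-0.003],[0,0,0]]]'

```text
time_s: 6.2
position: [0.6043, -0.1723, 0.0135]
eef_rot: [-3.031, 0.828, -0.0]
contact_force: [0.6, 0.7, 1.1]
gripper_width: 0.321
gripper_force: 25.0
```

apply_moves --steps '[[[0,0,-0.0005],[0,0,0]],[[0,0,-0.0005],[0,0,0]],[[0,0,-0.0005],[0,0,0]],[[0,0,0.005],[0,0,0]],[[0,0,0.025],[0,0,0]],[[0,0,0.06],[0,0,0]],[[0,0,0.11],[0,0,0]],[[0,0,0.17],[0,0,0]],[[-0.02,-0.02,0.215],[0,0,0]],[[-0.06,-0.05,0.26],[0,0,0.1]],[[-0.1,-0.085,0.285],[0,0,0.25]],[[-0.14,-0.12,0.285],[0,0,0.4]]]' --fingers 0.05

```text
time_s: 7.7
position: [0.4643, -0.2941, 0.302]
eef_rot: [3.131, -0.2, 0.009]
contact_force: [-0.8, -1.4, -0.4]
gripper_width: 0.587
gripper_force: 0.0
```

apply_moves --steps '[[[-0.025,-0.02,0],[0,0,0.12]],[[-0.045,-0.038,0],[0,0,0.22]],[[-0.053,-0.045,0],[0,0,0.25]],[[-0.053,-0.045,0],[0,0,0.25]],[[-0.053,-0.045,0],[0,0,0.25]]]' --fingers 0.075

```text
time_s: 8.32
position: [0.4115, -0.3371, 0.2985]
eef_rot: [-3.136, -0.183, -0.001]
contact_force: [0.1, 0.1, 0.2]
gripper_width: 0.877
gripper_force: 0.0
```

```bash
python3 - <<'E'
from h import *
print(robot.read_state()['position'],yaw())
cam('top','t1.png'); im=cam('wrist','w3.png')
t=cv2.imread('pics/t1.png')[180:240,375:435]
a=cv2.resize(im[120:280,240:400],(600,600),interpolation=cv2.INTER_CUBIC)
b=np.zeros((600,200,3),np.uint8); b[:200]=cv2.resize(t,(200,200))
cv2.imwrite('pics/c4.png',np.hstack([a,b]))
E
```

```text
[ 0.41150598 -0.337053    0.29851596] 6.67
```

View pics/c4.png

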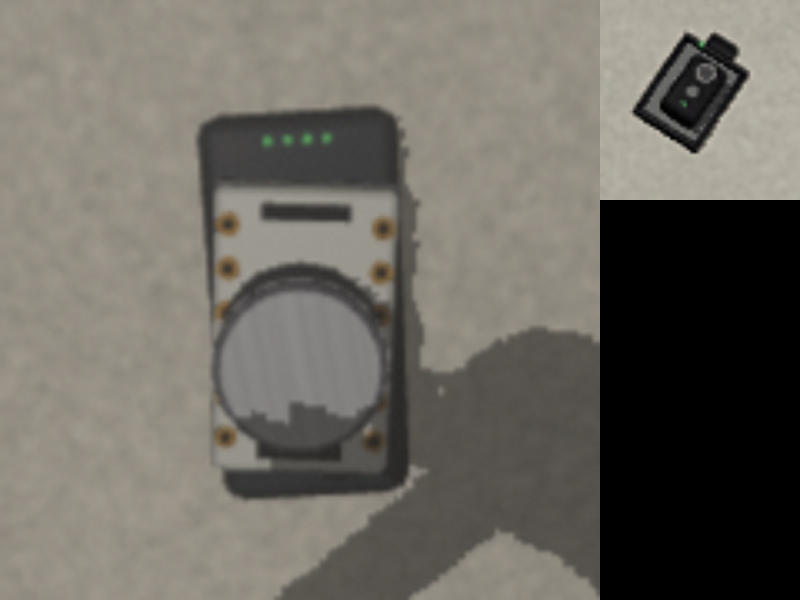

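The crop shows the mic lying straight in its pad, and the speaker top centred at (300,367) in the crop.

```bash
python3 - <<'E'
from h import *
f='w3.png'
q=lambda p:[((u+.5)/3.75-.5+240,(v+.5)/3.75-.5+120) for u,v in p]
w=P(f,q([(300,367),(214,367),(386,367),(300,283),(300,452)]),.098);print(w[0],w[1:3,1],w[3:,0])
for p,z in [([(213,185),(399,187),(388,472),(210,468)],.058),([(198,112),(398,106),(410,485),(222,498)],.03)]: print(rect(P(f,q(p),z)))
E
```

```text
[ 0.4094 -0.337   0.098 ] [-0.314  -0.3599] [0.4319 0.3859]
(array([ 0.4115, -0.3373]), 5.6, array([86., 55.]))
(array([ 0.4142, -0.3385]), 9.0, array([124.,  62.]))
```

apply_moves --steps '[[[-0.001,0,-0.03],[0,0,0]],[[-0.002,0,-0.075],[0,0,0]],[[-0.002,0,-0.12],[0,0,0]],[[-0.002,0,-0.165],[0,0,0]],[[-0.002,0,-0.205],[0,0,0]],[[-0.002,0,-0.225],[0,0,0]],[[-0.002,0,-0.232],[0,0,0]],[[-0.002,0,-0.232],[0,0,0]]]'

```text
time_s: 9.43
position: [0.4097, -0.3373, 0.0663]
eef_rot: [-3.136, -0.184, 0.0]
contact_force: [-0.1, 0.3, -0.2]
gripper_width: 0.877
gripper_force: 0.0
```

apply_moves --steps '[[[0,0,0],[0,0,0]],[[0,0,0],[0,0,0]],[[0,0,0],[0,0,0]],[[0,0,0],[0,0,0]]]' --fingers 0.04 --force 30

```text
time_s: 9.93
position: [0.41, -0.3378, 0.0676]
eef_rot: [3.135, 0.183, 0.003]
contact_force: [0.4, 2.4, 6.1]
gripper_width: 0.554
gripper_force: 31.2
```

apply_moves --steps '[[[0,0,0.008],[0,0,0]],[[0,0,0.03],[0,0,0]],[[0,0,0.065],[0,0,0]],[[0.005,0.015,0.11],[0,0,0.02]],[[0.015,0.045,0.15],[0,0,0.06]],[[0.025,0.09,0.185],[0,0,0.1]],[[0.04,0.14,0.205],[0,0,0.15]],[[0.05,0.195,0.212],[0,0,0.2]],[[0.06,0.25,0.212],[0,0,0.25]],[[0.065,0.305,0.212],[0,0,0.3]],[[0.065,0.36,0.212],[0,0,0.35]],[[0.065,0.415,0.212],[0,0,0.4]]]'

```text
time_s: 11.42
position: [0.4736, 0.0792, 0.2784]
eef_rot: [3.036, 0.805, -0.0]
contact_force: [0.6, 0.3, -1.9]
gripper_width: 0.552
gripper_force: 31.4
```

apply_moves --steps '[[[-0.005,0.055,0],[0,0,0.05]],[[-0.01,0.11,0],[0,0,0.1]],[[-0.015,0.16,0],[0,0,0.1]],[[-0.02,0.2,0],[0,0,0.1]],[[-0.023,0.227,0],[0,0,0.1]],[[-0.025,0.239,0],[0,0,0.1]],[[-0.025,0.24,0],[0,0,0.1]],[[-0.025,0.24,0],[0,0,0.1]]]'

```text
time_s: 12.42
position: [0.4493, 0.3165, 0.2782]
eef_rot: [2.993, 0.952, -0.001]
contact_force: [-0.6, -0.5, -2.2]
gripper_width: 0.552
gripper_force: 31.5
```

```bash
python3 - <<'E'
from h import *
pad('w4.png',(.450,.317),.05)
E
```

```text
pad [452.2 317.9] 34.9 [71.9 70.9] tcp [0.4493 0.3164 0.2783] 35.27 w 47.0 uv 320.20315474508783 202.60992759055262
```

View pics/d_w4.png

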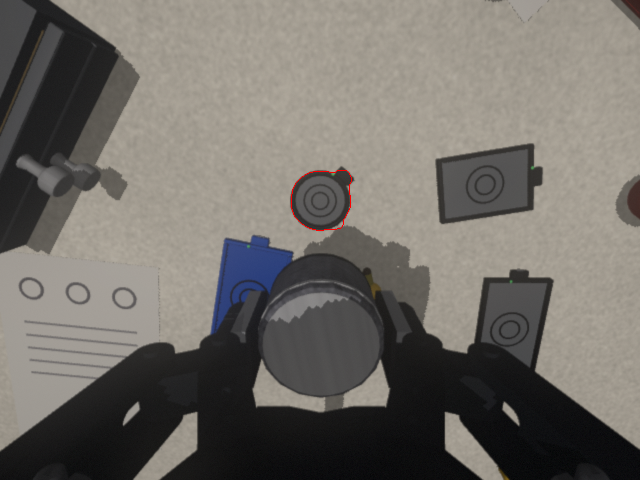

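The pad circle is centred at (320.5,200). The speaker in hand has its top at (321,339), and it is upright.

```bash
python3 - <<'E'
from h import *
f='w4.png'
print(P(f,[(320.5,200)],.008), P(f,[(321,339),(260,339),(382,339),(321,282),(321,396)],.3085))
E
```

```text
[[0.4525 0.3183 0.008 ]] [[0.4505 0.3166 0.3085]
 [0.4375 0.335  0.3085]
 [0.4634 0.2983 0.3085]
 [0.4689 0.3297 0.3085]
 [0.43   0.3022 0.3085]]
```

apply_moves --steps '[[[0.001,0.001,-0.02],[0,0,0]],[[0.002,0.002,-0.06],[0,0,0]],[[0.002,0.002,-0.105],[0,0,0]],[[0.002,0.002,-0.15],[0,0,0]],[[0.002,0.002,-0.195],[0,0,0]],[[0.002,0.002,-0.23],[0,0,0]],[[0.002,0.002,-0.25],[0,0,0]],[[0.002,0.002,-0.258],[0,0,0]],[[0.002,0.002,-0.26],[0,0,0]],[[0.002,0.002,-0.26],[0,0,0]],[[0.002,0.002,-0.26],[0,0,0]]]'

```text
time_s: 13.85
position: [0.452, 0.32, 0.0193]
eef_rot: [-2.993, -0.953, -0.003]
contact_force: [-0.1, -0.9, -2.1]
gripper_width: 0.554
gripper_force: 31.5
```

apply_moves --steps '[[[0,0,-0.001],[0,0,0]],[[0,0,-0.002],[0,0,0]],[[0,0,-0.0025],[0,0,0]],[[0,0,-0.003],[0,0,0]],[[0,0,-0.003],[0,0,0]]]'

```text
time_s: 14.48
position: [0.4512, 0.3196, 0.0152]
eef_rot: [2.993, 0.954, -0.0]
contact_force: [-0.4, -0.2, -1.9]
gripper_width: 0.553
gripper_force: 31.5
```

apply_moves --steps '[[[0,0,-0.0005],[0,0,0]],[[0,0,-0.001],[0,0,0]],[[0,0,-0.0015],[0,0,0]],[[0,0,-0.0015],[0,0,0]]]'

```text
time_s: 14.98
position: [0.4513, 0.3196, 0.0146]
eef_rot: [-2.993, -0.954, -0.001]
contact_force: [-2.4, -0.3, 4.8]
gripper_width: 0.554
gripper_force: 32.3
```

apply_moves --steps '[[[0,0,0],[0,0,0]],[[0,0,0],[0,0,0]],[[0,0,0],[0,0,0]],[[0,0,0.006],[0,0,0]],[[0,0,0.025],[0,0,0]],[[0,0,0.06],[0,0,0]],[[0,0,0.11],[0,0,0]],[[0,-0.015,0.165],[0,0,0]],[[0.01,-0.05,0.215],[0,0,-0.02]],[[0.015,-0.1,0.25],[0,0,-0.05]],[[0.02,-0.155,0.27],[0,0,-0.1]],[[0.025,-0.21,0.28],[0,0,-0.15]]]' --fingers 0.06

```text
time_s: 16.48
position: [0.4767, 0.1082, 0.296]
eef_rot: [3.056, 0.725, 0.006]
contact_force: [0.5, -0.3, -0.9]
gripper_width: 0.699
gripper_force: 0.0
```

apply_moves --steps '[[[0.005,-0.055,0],[0,0,-0.05]],[[0.005,-0.11,0],[0,0,-0.1]],[[0.005,-0.165,0],[0,0,-0.15]],[[0,-0.22,0],[0,0,-0.2]],[[-0.01,-0.275,0],[0,0,-0.25]],[[-0.02,-0.33,0],[0,0,-0.3]],[[-0.035,-0.38,0],[0,0,-0.34]],[[-0.05,-0.42,0],[0,0,-0.365]],[[-0.062,-0.442,0],[0,0,-0.37]],[[-0.065,-0.447,0],[0,0,-0.37]],[[-0.065,-0.447,0],[0,0,-0.37]]]' --fingers 0.08

```text
time_s: 17.85
position: [0.4112, -0.3369, 0.2939]
eef_rot: [-3.137, -0.151, -0.0]
contact_force: [0.5, 0.4, 0.7]
gripper_width: 0.932
gripper_force: 0.0
```

```bash
python3 - <<'E'
from h import *
print(robot.read_state()['position'],yaw())
cam('top','t2.png'); im=cam('wrist','w5.png')
t=cv2.imread('pics/t2.png')[225:285,150:210]
a=cv2.resize(im[120:280,240:400],(600,600),interpolation=cv2.INTER_CUBIC)
b=np.zeros((600,200,3),np.uint8); b[:200]=cv2.resize(t,(200,200))
cv2.imwrite('pics/c5.png',np.hstack([a,b]))
E
```

```text
[ 0.41116904 -0.3368944   0.29386746] 5.52
```

View pics/c5.png

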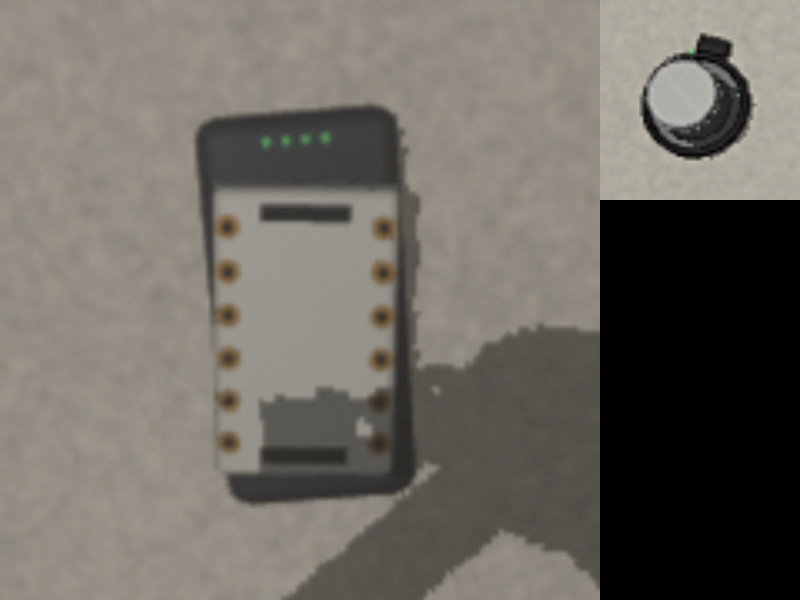

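The speaker is seated in its pad. The controller's top corners are at (213,188), (399,188), (392,473) and (217,470).

```bash
python3 - <<'E'
from h import *
f='w5.png'
q=lambda p:[((u+.5)/3.75-.5+240,(v+.5)/3.75-.5+120) for u,v in p]
for p,z in [([(213,188),(399,188),(392,473),(217,470)],.058),([(196,115),(398,106),(414,488),(230,502)],.03)]: print(rect(P(f,q(p),z)))
w=P(f,q([(227,227),(384,229),(378,442),(228,442)]),.058);print(rect(w))
E
```

```text
(array([ 0.4117, -0.3375]), 5.2, array([85., 53.]))
(array([ 0.414 , -0.3388]), 9.4, array([123.,  61.]))
(array([ 0.4107, -0.3373]), 4.8, array([64., 45.]))
```

apply_moves --steps '[[[0,0,-0.03],[0,0,0]],[[0,-0.0005,-0.08],[0,0,0]],[[0,-0.0005,-0.13],[0,0,0]],[[0,-0.0005,-0.18],[0,0,0]],[[0,-0.0005,-0.225],[0,0,0]],[[0,-0.0005,-0.25],[0,0,0]],[[0,-0.0005,-0.259],[0,0,0]],[[0,-0.0005,-0.259],[0,0,0]],[[0,-0.0005,-0.259],[0,0,0]]]'

```text
time_s: 19.08
position: [0.4123, -0.3384, 0.0361]
eef_rot: [3.136, 0.153, 0.003]
contact_force: [-0.0, -0.3, 0.3]
gripper_width: 0.939
gripper_force: 0.0
```

apply_moves --steps '[[[0,0,0],[0,0,0]],[[0,0,0],[0,0,0]],[[0,0,0],[0,0,0]],[[0,0,0],[0,0,0]]]' --fingers 0.045 --force 40

```text
time_s: 19.58
position: [0.4118, -0.3383, 0.036]
eef_rot: [3.137, 0.152, 0.002]
contact_force: [-0.0, 1.5, 5.9]
gripper_width: 0.623
gripper_force: 43.2
```

apply_moves --steps '[[[0,0,0.008],[0,0,0]],[[0,0,0.03],[0,0,0]],[[0,0,0.065],[0,0,0]],[[0.005,0.015,0.11],[0,0,0.05]],[[0.015,0.045,0.155],[0,0,0.15]],[[0.03,0.085,0.195],[0,0,0.3]],[[0.045,0.125,0.225],[0,0,0.45]],[[0.06,0.165,0.242],[0,0,0.6]],[[0.075,0.205,0.244],[0,0,0.75]],[[0.09,0.245,0.244],[0,0,0.9]],[[0.105,0.285,0.244],[0,0,1.05]],[[0.12,0.325,0.244],[0,0,1.2]]]'

```text
time_s: 21.08
position: [0.531, -0.0116, 0.2791]
eef_rot: [2.499, 1.903, -0.0]
contact_force: [0.5, 0.3, -0.7]
gripper_width: 0.623
gripper_force: 42.5
```

apply_moves --steps '[[[0.01,0.04,0],[0,0,0.15]],[[0.017,0.08,0],[0,0,0.3]],[[0.025,0.115,0],[0,0,0.45]],[[0.033,0.145,0],[0,0,0.6]],[[0.04,0.165,0],[0,0,0.75]],[[0.044,0.176,0],[0,0,0.9]],[[0.046,0.18,0],[0,0,1.0]],[[0.046,0.181,0],[0,0,1.05]],[[0.046,0.181,0],[0,0,1.053]],[[0.046,0.181,0],[0,0,1.053]]]'

```text
time_s: 22.32
position: [0.5769, 0.1679, 0.2788]
eef_rot: [-1.213, -2.898, 0.0]
contact_force: [0.1, 0.3, -1.1]
gripper_width: 0.623
gripper_force: 42.5
```

```bash
python3 - <<'E'
from h import *
pad('w6.png',(.578,.168),.075)
E
```

```text
pad [556.6 168.2] 44.5 [112.9  80.3] tcp [0.577  0.1679 0.2788] 134.58 w 52.9 uv 322.39345102291395 204.60397510930392
```

View pics/d_w6.png

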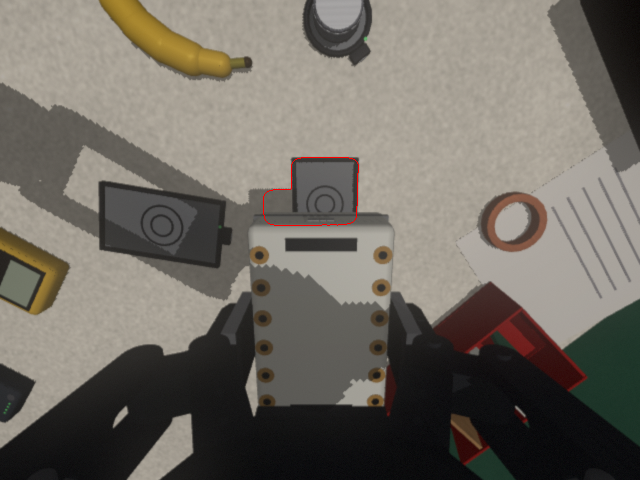

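The controller is held level. The pad's far corners show at (291,157) and (358,157), with its ring centred at (325,203).

```bash
python3 - <<'E'
from h import *
f='w6.png'
print(P(f,[(325,203)],.005)); w=P(f,[(291,157),(358,157)],.01);print(w,np.degrees(np.arctan2(*(w[1]-w[0])[1::-1])))
# expected pad centre from the far end: 55 mm back along -(tool x)
a=np.radians(134.6);print(w.mean(0)[:2]-.055*np.array([np.cos(a),np.sin(a)]))
w=P(f,[(249,227),(394,227)],.301);print(w,w.mean(0)[:2]-.043*np.array([np.cos(a),np.sin(a)]))
w=P(f,[(259,255),(383,255),(267,402),(376,402)],.301);print(w.mean(0))
E
```

```text
[[0.5795 0.171  0.005 ]]
[[0.5135 0.182  0.01  ]
 [0.5684 0.236  0.01  ]] 44.52649194126504
[0.57956842 0.16983857]
[[0.5287 0.1791 0.301 ]
 [0.5656 0.2154 0.301 ]] [0.57734258 0.16663288]
[0.577075 0.166675 0.301   ]
```

apply_moves --steps '[[[0.001,0.001,-0.02],[0,0,0]],[[0.0025,0.003,-0.06],[0,0,0]],[[0.0025,0.003,-0.105],[0,0,0]],[[0.0025,0.003,-0.15],[0,0,0]],[[0.0025,0.003,-0.195],[0,0,0]],[[0.0025,0.003,-0.23],[0,0,0]],[[0.0025,0.003,-0.253],[0,0,0]],[[0.0025,0.003,-0.262],[0,0,0]],[[0.0025,0.003,-0.265],[0,0,0]],[[0.0025,0.003,-0.265],[0,0,0]],[[0.0025,0.003,-0.265],[0,0,0]]]'

```text
time_s: 23.75
position: [0.5806, 0.1713, 0.015]
eef_rot: [1.211, 2.897, 0.002]
contact_force: [-0.1, 0.5, -1.4]
gripper_width: 0.622
gripper_force: 42.5
```

apply_moves --steps '[[[0,0,-0.001],[0,0,0]],[[0,0,-0.002],[0,0,0]],[[0,0,-0.0025],[0,0,0]],[[0,0,-0.003],[0,0,0]],[[0,0,-0.003],[0,0,0]]]'

```text
time_s: 24.38
position: [0.5797, 0.1711, 0.011]
eef_rot: [1.211, 2.899, 0.0]
contact_force: [-0.6, -0.4, 2.3]
gripper_width: 0.625
gripper_force: 42.8
```

apply_moves --steps '[[[0,0,0],[0,0,0]],[[0,0,0],[0,0,0]],[[0,0,0],[0,0,0]],[[0,0,0.006],[0,0,0]],[[0,0,0.025],[0,0,0]],[[0,0,0.06],[0,0,0]],[[0,0,0.11],[0,0,-0.05]],[[0,-0.01,0.165],[0,0,-0.15]],[[-0.01,-0.035,0.21],[0,0,-0.3]],[[-0.02,-0.07,0.25],[0,0,-0.45]],[[-0.035,-0.11,0.275],[0,0,-0.6]],[[-0.05,-0.155,0.285],[0,0,-0.75]]]' --fingers 0.068

```text
time_s: 25.88
position: [0.5301, 0.0152, 0.2985]
eef_rot: [2.191, 2.247, 0.005]
contact_force: [-0.0, -0.5, -1.0]
gripper_width: 0.796
gripper_force: 0.0
```

apply_moves --steps '[[[-0.015,-0.045,0],[0,0,-0.15]],[[-0.03,-0.09,0],[0,0,-0.3]],[[-0.045,-0.135,0],[0,0,-0.45]],[[-0.06,-0.18,0],[0,0,-0.6]],[[-0.075,-0.225,0],[0,0,-0.75]],[[-0.09,-0.27,0],[0,0,-0.9]],[[-0.102,-0.31,0],[0,0,-1.05]],[[-0.11,-0.337,0],[0,0,-1.2]],[[-0.114,-0.351,0],[0,0,-1.35]],[[-0.116,-0.354,0],[0,0,-1.42]],[[-0.116,-0.355,0],[0,0,-1.437]],[[-0.116,-0.355,0],[0,0,-1.437]]]' --fingers 0.085

```text
time_s: 27.38
position: [0.4137, -0.3386, 0.296]
eef_rot: [3.131, 0.257, 0.0]
contact_force: [-0.4, -0.4, 0.0]
gripper_width: 0.994
gripper_force: 0.0
```

```bash
python3 - <<'E'
from h import *
print(robot.read_state()['position'],yaw())
cam('top','t3.png'); im=cam('wrist','w7.png')
t=cv2.imread('pics/t3.png')[176:236,221:281]
a=cv2.resize(im[120:280,240:400],(600,600),interpolation=cv2.INTER_CUBIC)
b=np.zeros((600,200,3),np.uint8); b[:200]=cv2.resize(t,(200,200))
cv2.imwrite('pics/c6.png',np.hstack([a,b]))
E
```

```text
[ 0.41373636 -0.33864731  0.29601414] 9.39
```

View pics/c6.png

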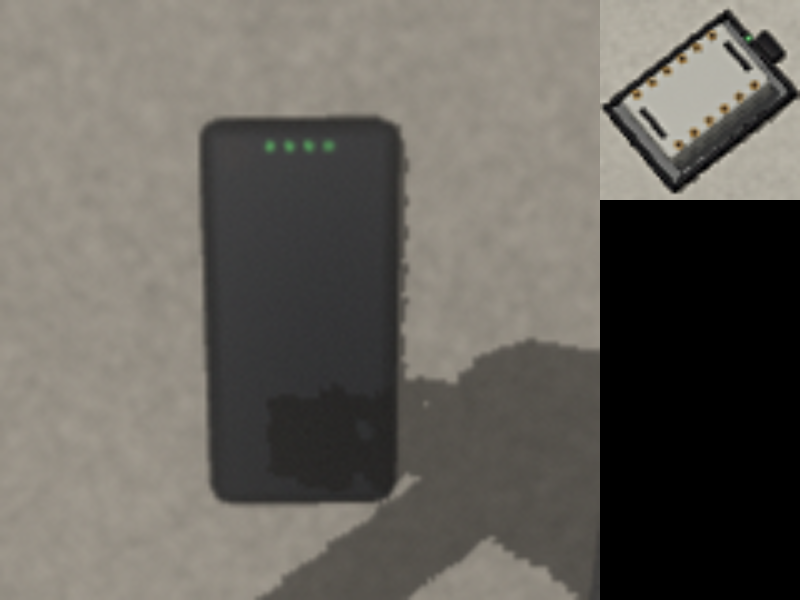

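The controller is seated straight. The battery is centred under the tool and aligned with it, with its top spanning (200,118) to (402,500).

apply_moves --steps '[[[0,0,-0.03],[0,0,0]],[[0,0,-0.08],[0,0,0]],[[0,0,-0.13],[0,0,0]],[[0,0,-0.18],[0,0,0]],[[0,0,-0.23],[0,0,0]],[[0,0,-0.265],[0,0,0]],[[0,0,-0.284],[0,0,0]],[[0,0,-0.292],[0,0,0]],[[0,0,-0.292],[0,0,0]],[[0,0,-0.292],[0,0,0]]]'

```text
time_s: 28.72
position: [0.4145, -0.3394, 0.0048]
eef_rot: [3.13, 0.256, 0.002]
contact_force: [0.7, -1.0, -0.4]
gripper_width: 0.995
gripper_force: 0.0
```

apply_moves --steps '[[[0,0,0],[0,0,0]],[[0,0,0],[0,0,0]],[[0,0,0],[0,0,0]],[[0,0,0],[0,0,0]]]' --fingers 0.052 --force 60

```text
time_s: 29.22
position: [0.4141, -0.3391, 0.005]
eef_rot: [3.13, 0.255, 0.002]
contact_force: [-0.6, 1.0, 4.9]
gripper_width: 0.709
gripper_force: 66.5
```

apply_moves --steps '[[[0,0,0.006],[0,0,0]],[[0,0,0.025],[0,0,0]],[[0,0,0.06],[0,0,0]],[[0.005,0.01,0.105],[0,0,0.02]],[[0.015,0.035,0.15],[0,0,0.06]],[[0.025,0.075,0.195],[0,0,0.11]],[[0.035,0.12,0.235],[0,0,0.17]],[[0.042,0.165,0.262],[0,0,0.23]],[[0.045,0.21,0.275],[0,0,0.29]],[[0.045,0.255,0.275],[0,0,0.35]],[[0.043,0.295,0.275],[0,0,0.4]],[[0.043,0.325,0.275],[0,0,0.435]]]'

```text
time_s: 30.72
position: [0.4553, -0.0121, 0.2787]
eef_rot: [-3.001, -0.928, 0.001]
contact_force: [0.2, 0.1, -2.7]
gripper_width: 0.712
gripper_force: 66.2
```

apply_moves --steps '[[[0,0.015,0],[0,0,0.01]],[[0,0.023,0],[0,0,0.01]],[[0,0.025,0],[0,0,0.01]],[[0,0.025,0],[0,0,0.01]],[[0,0.025,0],[0,0,0.01]]]'

```text
time_s: 31.35
position: [0.4568, 0.0104, 0.2787]
eef_rot: [2.998, 0.938, -0.0]
contact_force: [-0.1, 0.7, -3.9]
gripper_width: 0.715
gripper_force: 66.2
```

```bash
python3 - <<'E'
from h import *
pad('w8.png',(.4566,.0105),.095)
print(rect(P('w6.png',[(105,181),(226,203),(219,267),(99,248)],.01)))
E
```

```text
pad [445.6  -2.7] -26.5 [196.6 176.5] tcp [0.4569 0.0104 0.2788] 34.76 w 60.4 uv 320.09845004983566 203.4589825999879
(array([0.4578, 0.0134]), 34.1, array([149.,  85.]))
```

View pics/w8.png

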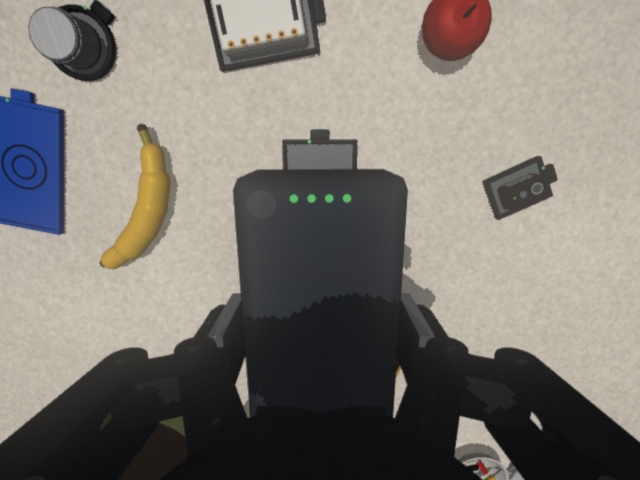

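The battery is held level. The pad's far corners show at (283,140) and (357,140), in line with the battery, whose sides are at columns 233 and 407.

```bash
python3 - <<'E'
from h import *
f='w8.png'
w=P(f,[(283,140),(357,140)],.01);a=np.arctan2(*(w[1]-w[0])[1::-1]);print(np.degrees(a)+90,np.linalg.norm(w[1]-w[0]))
a=np.radians(34.8);d=np.array([np.cos(a),np.sin(a)]);print(w.mean(0)[:2]-.074*d)
for z,r in((.3035,188),(.2735,170)):print(P(f,[(320,r)],z)[0][:2]-.062*d)
E
```

```text
34.712421698135195 0.08393950202377902
[0.45543496 0.0096672 ]
[0.45178875 0.00641576]
[0.45478875 0.00861576]
```

apply_moves --steps '[[[0.001,0.001,-0.02],[0,0,0]],[[0.0015,0.001,-0.06],[0,0,0]],[[0.0015,0.001,-0.105],[0,0,0]],[[0.0015,0.001,-0.15],[0,0,0]],[[0.0015,0.001,-0.195],[0,0,0]],[[0.0015,0.001,-0.23],[0,0,0]],[[0.0015,0.001,-0.253],[0,0,0]],[[0.0015,0.001,-0.262],[0,0,0]],[[0.0015,0.001,-0.266],[0,0,0]],[[0.0015,0.001,-0.266],[0,0,0]],[[0.0015,0.001,-0.266],[0,0,0]]]'

```text
time_s: 32.78
position: [0.459, 0.0121, 0.0136]
eef_rot: [2.997, 0.94, 0.003]
contact_force: [0.7, 0.0, -3.1]
gripper_width: 0.712
gripper_force: 66.1
```

apply_moves --steps '[[[0,0,-0.001],[0,0,0]],[[0,0,-0.002],[0,0,0]],[[0,0,-0.0025],[0,0,0]],[[0,0,-0.003],[0,0,0]],[[0,0,-0.003],[0,0,0]]]'

```text
time_s: 33.4
position: [0.4582, 0.0121, 0.01]
eef_rot: [2.998, 0.94, 0.0]
contact_force: [-0.9, 0.2, 0.9]
gripper_width: 0.711
gripper_force: 66.7
```

apply_moves --steps '[[[0,0,0],[0,0,0]],[[0,0,0],[0,0,0]],[[0,0,0],[0,0,0]],[[0,0,0.006],[0,0,0]],[[0,0,0.025],[0,0,0]],[[0,0,0.06],[0,0,0]],[[0,0,0.11],[0,0,0]],[[0,-0.01,0.165],[0,0,0]],[[0,-0.04,0.21],[0,0,0]],[[0,-0.085,0.25],[0,0,0]],[[0,-0.135,0.275],[0,0,0]],[[0,-0.19,0.285],[0,0,0]]]' --fingers 0.077

```text
time_s: 34.9
position: [0.4587, -0.1793, 0.2976]
eef_rot: [2.994, 0.941, 0.006]
contact_force: [1.8, 1.1, -1.0]
gripper_width: 0.9
gripper_force: 0.0
```

apply_moves --steps '[[[0,-0.05,0],[0,0,0]],[[0,-0.1,0],[0,0,0]],[[-0.01,-0.15,0],[0,0,0]],[[-0.02,-0.19,0],[0,0,0]],[[-0.025,-0.21,0],[0,0,0]],[[-0.025,-0.21,0],[0,0,0]],[[-0.025,-0.21,0],[0,0,0]]]'

```text
time_s: 35.78
position: [0.4334, -0.3863, 0.2948]
eef_rot: [-2.996, -0.941, -0.001]
contact_force: [-0.6, -0.4, 1.0]
gripper_width: 0.903
gripper_force: 0.0
```

```bash
python3 - <<'E'
from h import *
im=cam('top','t4.png')
cv2.imwrite('pics/c7.png',cv2.resize(im[140:330,160:430],(800,563),interpolation=cv2.INTER_CUBIC))
E
```

```text
(no output)
```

View pics/c7.png

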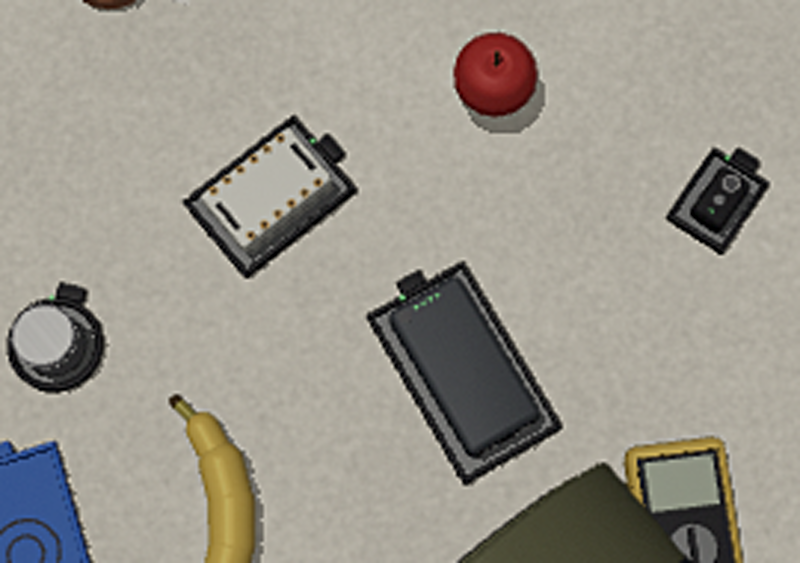

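The final view shows all four gadgets flat inside their own rims: battery at (465,365), controller at (268,190), speaker at (50,340) and mic at (722,198). The apple and banana haven't moved, so I'm handing in.

```bash
python3 -c "
from workcell import robot
print(robot.hand_in())"
```

```text
the job is handed in; nothing more can be done
None
```

The job is handed in: the mic, speaker, controller and battery were taken off the stack in that order, and in the last camera view each lies straight and flat on its own pad, with the apple and banana not moved, after about 36 s of robot time.

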